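Back off the ratchet clamp and set the glued candle block to dry

ROBOT

A 6-joint arm with a two-finger parallel gripper is mounted at the origin on the work surface. World frame = base frame: x ahead of the robot, y to its left, z up, the work surface at z = 0. Lengths are in mm, angles in rad, forces in N, time in s.
With the tool pointing down it reaches from about 350 to 975 mm from the base axis. Payload 7.1 kg.
Tool frame: the origin (TCP) lies on the front face of the gripper's body, between the roots of the fingers; the fingertips stand 80 mm ahead of it and the grasp point (between the pads) lies 61 mm ahead of it (env.tips_ahead is the distance from the TCP to the fingertips, in mm); z points along the fingers, y is the direction in which the jaws open and shut (so a half turn about z gives the same grasp; the last joint's range is limited). The gripper opens to 88 mm and grips with 3 to 60 N. Pads are 20 mm wide; open, the fingers measure 115 mm over their backs; the gripper's body (75 mm by 178 mm) begins 61 mm behind the grasp point.
Start: joints at [-1.318, 0.423, 1.63, -0, 1.089, -0.019], TCP at [167.81, -602.034, 302.675] pointing down, gripper open.
Joint ranges: [-3, 3], [-0.9, 2.11], [0.09, 2.58], [-1.31, 4.45], [0.11, 2.69], [-2.54, 2.54]. Speed limits (rad/s): [2.39, 2.39, 3.01, 3.14, 3.14, 3.14].

INTERFACE

Orientations are given as a unit quaternion [x, y, z, w].
In Python, from station import env, set_gripper, viewer, workorder gives the robot as it stands. Calls block until the motion is done:
- env.reach(position, orientation): joint-space move of the TCP to a pose.
- env.move_l(position, rot=None, rate=150, f_stop=None): straight line of the TCP; rot=None keeps the orientation; rate is the mean speed in mm/s. With f_stop (N) it stops when the force on the tool has changed by that much, and returns True; else False.
- env.move_joints(angles): joint-space move.
- set_gripper(opening): finger opening in mm; the grip force is fixed at half the most; returns when the fingers have stopped.
- env.hold(seconds).
- env.ik(position, orientation): joint angles nearest the present ones, or None.
- env.read_state(): the state.
- viewer.camera(name): name is "scene" or "top" or "wrist"; returns the picture (480x640x3 uint8, blue, green, red); there is no depth.
- viewer.camera_params(name): a dict with "fx", "fy", "cx", "cy" (pixels), "pose" (4x4, takes a point from camera to world coordinates); the wrist camera has in their place "tool_from_camera" (4x4, takes a point from camera to tool coordinates, whose origin is the TCP and whose axes are the flange's). Camera axes: x right, y up, looking along -z (the intrinsics and any distortion apply to the point x, -y, -z); pixel columns grow to the right and rows downward; lengths in mm; the calibration is good to about 2 mm. A picture is of the moment at which its call begins: read the wrist's pose just before it. camera_params takes no time and is no camera call.
A pose or a line that the arm cannot do raises env.IKError and nothing moves.
- workorder.sign_off(): hands the job in, once; it reports no verdict.
The state is a dict: "time_s": time; "qpos": joint angles; "dq": joint speeds; "tau": joint torques, N m; "tool_pos": TCP position; "orientation": TCP orientation; "force": force on the tool from outside, world axes, zero at the start; "wrist_torque": the same for the moment, N m; "width": finger opening in mm.
Only numpy, scipy, OpenCV 4.12 (cv2) and the standard library are available. Lean on these libraries where they do the work, as an engineer would, in place of code of your own. Each camera call takes 0.05 s, during which the arm holds its last target. There are 200 camera calls.

TASK

The glue has set: release the candle block from the ratchet clamp by pushing the pawl's thumb stud down, gently and without forcing the pawl against its stop, and keep it down until the sliding jaw has crept all the way back. Let the pawl drop again, and only then take the block out and set it down (do not drop it) upright in the empty plywood tray. Leave the wire spool and the tape roll where they are.

Things in the scene. Friction and masses are not known exactly. Their poses are not given: they have to be found in the camera images.
- clamp: Ratchet clamp, fixed: plywood base 250 x 90 x 12 mm, z up, x along the clamping axis, origin under the base's middle. Along x stand: pawl hinge (-71 mm), toothed ratchet wheel (-29; axis along y; tips 72 mm above the table), sliding jaw (46 mm wide, 50 high; padded face at 51 when clamped), block (79), fixed jaw (107 to 125; 50 wide, 50 high).
- pawl: Steel rocker, 12 mm wide, on the clamp's middle line. Origin on its hinge, 67 mm above the table; x towards the nose, which hooks a wheel tooth 42 to 49 mm from the hinge; top 18 mm over the hinge. The tail runs to -x and carries the thumb stud: pushing it down lifts the nose off the wheel against a spring. More than 20 N by the robot on any part of the clamp is forcing it.
- stud_seat (a point): Upper face of the pawl's tail, 46 mm from the hinge, 67 mm above the table, where the black domed thumb stud (20 mm across) is screwed in, straight above. Its top is 12 to 32 mm above this point, NOT measured: feel for it. It takes 3 N at first, 7 N at 8.7 mm (hard stop), plus up to 5 N of tooth friction until the nose is clear, at 6 to 7 mm. Pressed, it leans up to 6 mm to the clamp's -x.
- pawl_nose (a point): Underside of the pawl's nose, 45 mm from the hinge; 67 mm above the table when the pawl is down in the wheel, 72.5 mm or more when clear of the teeth.
- jaw (a joint): How far the sliding jaw has backed off, in m: 0 clamped, 0.0306 fully back at its stop; it moves towards the clamp's -x. A return spring drives it slowly (about 7 mm/s, 4 to 5 s in all) as long as the pawl is held clear; if the pawl is let down early it catches again at the next tooth (every 10.5 mm).
- block: Candle block: two glued wooden halves, 56 mm (its x) x 35 mm (its y) x 50 mm high, with a brass cup 26 mm across and 10 mm high on top; about 0.12 kg. Origin at the centre of its underside, z up. It stands on the clamp's base (12 mm above the table) between the jaws, its x along the clamp's x, gripped across its y; its y sides are free.
- tray: Empty low plywood drying tray, fixed, 150 (x) x 130 (y) mm outside, walls 5 mm thick and 16 mm high, floor 5 mm thick. Origin at the centre of its underside, z up. It stands left or right of the clamp (a deeper wooden crate of pine cones, 50 mm high, stands on the other side).
- spool: Wire spool, upright, 40 mm across, 46 mm high, loose, beside the clamp. Origin under its centre. Leave alone.
- tape: Roll of tape lying flat, 64 mm across, 24 mm high, loose, beside the clamp. Origin under its centre. Leave alone.

How it is judged:
By the outcome, as a careful person would: the job done as asked, in the order asked, and still so for the second after the job is handed in, with the robot touching nothing.
It also fails if it takes over 61 s, if anything falls off the work surface, if the arm or the gripper's body presses on something with over 40 N, if the wrist force passes 120 N, or if a joint passes its speed limit or range.

## Working session

There is one attempt and no reset: what is moved stays moved. The work goes in short steps, each a Python script; the robot and the scene stay as the last script left them, time stands still between calls to the robot, and variables do not carry over. Pictures are saved under pics/ and viewed, about 8 in all and at most 12, crops included, and the job is handed in when it is done.

```bash
ls; mkdir -p pics
python3 - <<'E'
from station import env,set_gripper,viewer,workorder
import cv2,numpy as np
for n in("scene","top"):
    cv2.imwrite(f"pics/{n}0.png",viewer.camera(n)); p=viewer.camera_params(n); print(n,{k:np.round(v,3).tolist() if k!='name' else v for k,v in p.items()})
print({k:np.round(v,3).tolist() for k,v in viewer.camera_params("wrist").items()})
s=env.read_state();print(s)
E
```

```text
pics
scene {'fx': 615.237, 'fy': 615.237, 'cx': 325.296, 'cy': 241.99, 'pose': [[-0.553, -0.599, 0.579, 1173.555], [0.833, -0.414, 0.367, 391.032], [0.02, 0.686, 0.728, 806.503], [0.0, 0.0, 0.0, 1.0]]}
top {'fx': 494.698, 'fy': 494.698, 'cx': 314.322, 'cy': 243.577, 'pose': [[0.017, 0.993, -0.116, 474.24], [-1.0, 0.016, -0.011, 4.738], [-0.009, 0.116, 0.993, 1046.365], [0.0, 0.0, 0.0, 1.0]]}
{'fx': 350.265, 'fy': 350.265, 'cx': 316.514, 'cy': 237.974, 'tool_from_camera': [[0.0, 0.96, 0.28, 76.236], [1.0, 0.0, -0.001, -0.161], [-0.002, 0.28, -0.96, -82.218], [0.0, 0.0, 0.0, 1.0]]}
{'time_s': 0.1, 'qpos': array([-1.31799948e+00,  4.23773638e-01,  1.63060730e+00,  1.66267358e-05,
        1.08863504e+00, -1.90171534e-02]), 'dq': array([ 0.00109209, -0.00171775, -0.00150005, -0.00021973,  0.00046317,
        0.00062206]), 'tau': array([-6.02950568e-04, -5.45614457e+01, -2.74324554e+01,  6.43958920e-02,
        1.88188726e-02, -2.66762748e-05]), 'tool_pos': array([ 167.71705678, -601.66059423,  301.97607597]), 'orientation': array([ 9.90779122e-01,  1.35485145e-01, -7.56840277e-05, -7.07663395e-04]), 'force': array([-0.18722497, -1.11168672,  0.45040937]), 'wrist_torque': array([-0.03037046,  0.0154702 ,  0.08876087]), 'width': 87.77189059435949}
```

View pics/scene0.png

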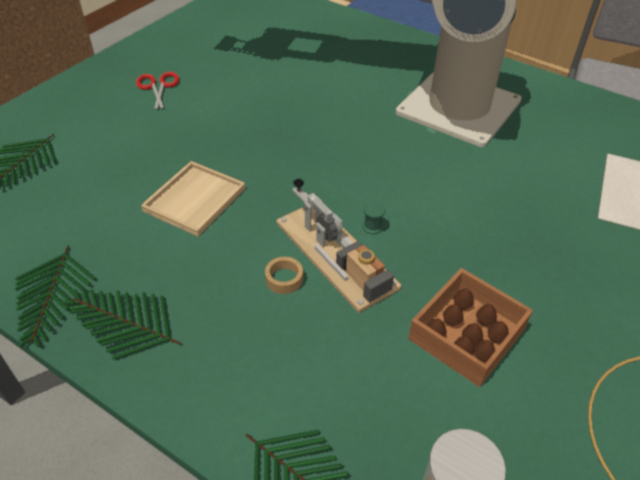

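View pics/top0.png

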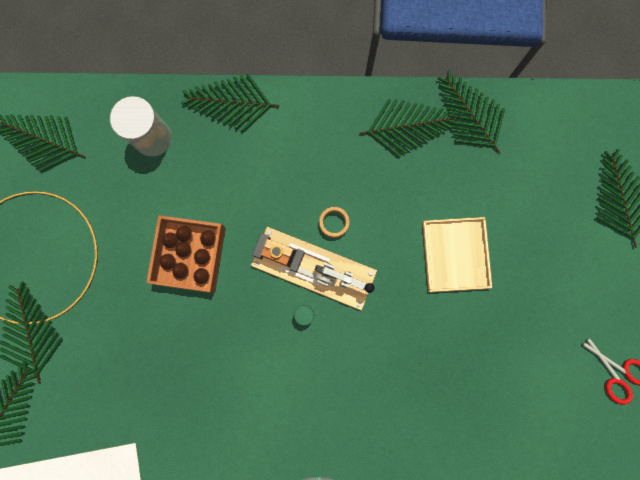

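The scene view shows the clamp with its black stud at about (299,184), the block's cup at (366,256) and the tray at (194,197). In the top view the base corners are at about (265,228), (377,269), (363,309) and (252,267), the stud is at (370,288), the cup at (276,252), and the tray is centred at (457,255).

```bash
cat > h.py <<'E'
from station import env,set_gripper,viewer,workorder
import cv2,numpy as np
from scipy.spatial.transform import Rotation as R
def cam(n,st=None):
    p=viewer.camera_params(n)
    if n=="wrist":
        T=np.eye(4);T[:3,:3]=R.from_quat(st["orientation"]).as_matrix();T[:3,3]=st["tool_pos"];p["pose"]=T@p["tool_from_camera"]
    return p
def cast(p,px,z):
    px=np.atleast_2d(px).astype(float);d=np.c_[(px[:,0]-p["cx"])/p["fx"],-(px[:,1]-p["cy"])/p["fy"],-np.ones(len(px))]@p["pose"][:3,:3].T
    o=p["pose"][:3,3];return o+d*((z-o[2])/d[:,2])[:,None]
def proj(p,X):
    c=(np.atleast_2d(X)-p["pose"][:3,3])@p["pose"][:3,:3];return np.c_[p["cx"]-p["fx"]*c[:,0]/c[:,2],p["cy"]+p["fy"]*c[:,1]/c[:,2]]
def tri(p1,a,p2,b):
    A=[];B=[]
    for p,q in((p1,a),(p2,b)):
        o=p["pose"][:3,3];d=cast(p,q,0)[0]-o;d/=np.linalg.norm(d);M=np.eye(3)-np.outer(d,d);A.append(M);B.append(M@o)
    return np.linalg.lstsq(np.vstack(A),np.hstack(B),rcond=None)[0]
def down(yaw): # tool x axis at world angle yaw, z down
    return (R.from_euler('z',yaw)*R.from_euler('x',np.pi)).as_quat()
E
python3 - <<'E'
from h import *
im=cv2.imread("pics/top0.png");p=cam("top");hsv=cv2.cvtColor(im,cv2.COLOR_BGR2HSV)
def blob(lo,hi,roi,z):
    m=cv2.inRange(hsv,lo,hi);k=np.zeros_like(m);x0,y0,x1,y1=roi;k[y0:y1,x0:x1]=m[y0:y1,x0:x1]
    k=cv2.morphologyEx(k,cv2.MORPH_OPEN,np.ones((2,2)));pts=cv2.findNonZero(k)[:,0]
    w=cast(p,pts,z)[:,:2].astype(np.float32);r=cv2.minAreaRect(w);print(roi,len(pts),r);return r
blob((8,40,90),(30,255,255),(245,222,385,315),12)
blob((8,40,90),(30,255,255),(418,210,500,300),16)
blob((8,60,60),(30,255,255),(316,204,352,240),24)
blob((60,100,60),(85,255,255),(290,303,317,329),46)
s=proj;b=cast(p,[[265,228],[377,269],[363,309],[252,267]],12);print(b.round(1),b.mean(0))
print("stud",cast(p,[370,288],90),"tri",tri(p,(370,288),cam("scene"),(299,184)),"cup",cast(p,[276,252],72),tri(p,(276,252),cam("scene"),(366,256)))
E
```

```text
(245, 222, 385, 315) 3975 ((575.5416259765625, 2.7226409912109375), (249.74278259277344, 163.36190795898438), 69.11072540283203)
(418, 210, 500, 300) 4586 ((574.8928833007812, -282.8604736328125), (150.93824768066406, 132.5328369140625), 4.329551696777344)
(316, 204, 352, 240) 401 ((637.3839721679688, -26.23103904724121), (63.439605712890625, 62.695003509521484), 0.9100385904312134)
(290, 303, 317, 329) 671 ((443.49530029296875, 34.186424255371094), (49.548423767089844, 52.21392822265625), 0.9891387224197388)
[[ 626.2  121.2   12. ]
 [ 543.3 -115.5   12. ]
 [ 459.9  -86.8   12. ]
 [ 543.1  146.1   12. ]] [543.125273    16.25885634  12.        ]
stud [[501.27696833 -93.11743399  90.        ]] tri [501.61061645 -94.35540539  77.63907218] cup [[569.67433391  91.29797651  72.        ]] [571.21080438  90.18559237  65.60241798]
```

Run:
```python
from h import *
c=np.array([543,16.]);u=np.array([.333,.943])
for i,(s,z) in enumerate(((-90,270),(40,270))):
    xy=c+s*u;env.reach([*xy,z],down(1.231));env.hold(.2)
    if i==0:set_gripper(0)
    st=env.read_state();im=viewer.camera("wrist");cv2.imwrite(f"pics/w{i}.png",im)
    np.save(f"w{i}.npy",cam("wrist",st)["pose"]);print(st["time_s"],st["tool_pos"],st["qpos"],st["force"],st["width"])
```

```text
3.9083 [513.02352947 -68.85152984 270.00903236] [-1.56403251e-01  3.10367533e-01  1.89229216e+00  3.73924543e-06
  9.38904805e-01  1.83338907e-01] [ 0.79329004  0.30809714 -0.56567401] 0.4953290805390089
4.7417 [556.02791912  52.65554302 269.99546687] [ 7.31584216e-02  3.67747888e-01  1.80431920e+00 -1.43358224e-04
  9.69827649e-01  4.14506062e-01] [-0.75162287 -0.06119579 -0.16589406] 0.5533746909394339
```

View pics/w0.png

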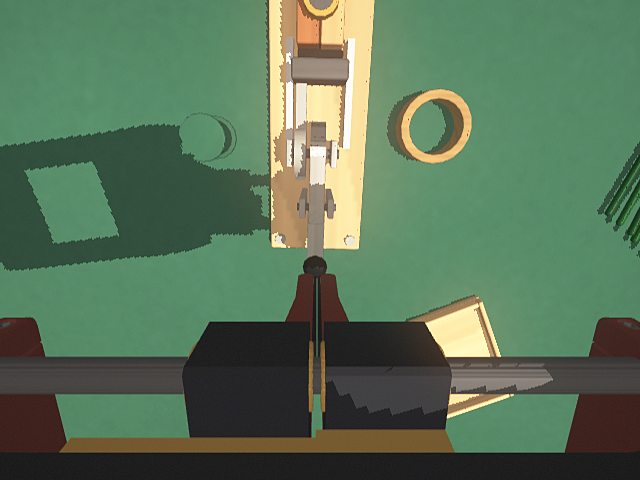

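View pics/w1.png

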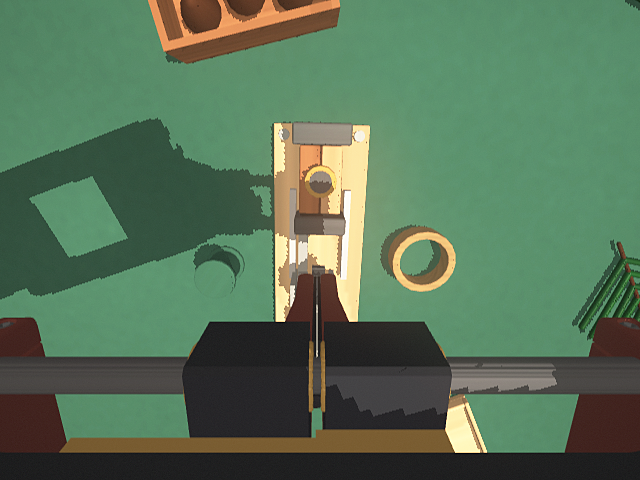

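w0 shows the near base corners at (271,249) and (360,248) and the stud at (315,266). w1 shows the far corners at (275,124) and (370,126) and the cup at (320,180). The sliding jaw is tight against the block.

Run:
```python
from h import *
ps=[viewer.camera_params("wrist")|{"pose":np.load(f"w{i}.npy")} for i in(0,1)]
n=cast(ps[0],[[271,249],[360,248]],12);f=cast(ps[1],[[275,124],[370,126]],12)
a,b=n.mean(0),f.mean(0);d=(b-a)[:2];L=np.linalg.norm(d);u=d/L;o=((a+b)/2)[:2]
print(n,f,L,"origin",o,"yaw",np.arctan2(u[1],u[0]))
print("stud px seat pred",o-117*u)
for z in(79,89,99):print("stud",z,cast(ps[0],[315,266],z)[0]);
t=cam("top")
print(tri(ps[0],(315,266),t,(370,288)),tri(ps[0],(315,266),cam("scene"),(299,184)))
print("cup",cast(ps[1],[320,180],72)[0],"pred",o+79*u)
```

```text
[[ 457.54349125  -86.05111221   12.        ]
 [ 543.57289516 -115.36445026   12.        ]] [[548.74594368 147.2359095   12.        ]
 [630.95106364 116.17944051  12.        ]] 248.9773159220457 origin [545.20334843  15.49994688] yaw 1.2039983005398938
stud px seat pred [503.24383784 -93.71726546]
stud 79 [502.42578954 -94.45741787  79.        ]
stud 89 [503.72650106 -90.86744959  89.        ]
stud 99 [505.02721258 -87.27748132  99.        ]
[501.96355055 -94.55382368  78.09940004] [502.20824654 -94.33371293  78.26207279]
cup [572.65912326  91.92257866  72.        ] pred [573.53498379  89.24490222]
```

Run:
```python
from h import *
u=np.array([np.cos(1.21),np.sin(1.21)]);xy=np.array([503.,-93.5])-2*u;q=down(1.21)
env.reach([*xy,80+125],q);env.move_l([*xy,80+104],rate=60);env.hold(.4)
F=[]
for _ in range(5):env.hold(.05);F.append(env.read_state()["force"])
F=np.array(F);print(F.mean(0),F.std(0),env.tips_ahead)
hit=env.move_l([*xy,80+76],rate=6,f_stop=2.5)
s=env.read_state();print(hit,s["tool_pos"],s["force"]);env.hold(.3);s=env.read_state();print(s["time_s"],s["tool_pos"],s["force"]-F.mean(0))
np.save("F0.npy",F.mean(0));cv2.imwrite("pics/w2.png",viewer.camera("wrist"))
```

```text
[ 0.30544823 -0.25785944 -0.35088782] [0.27387052 0.40172385 0.32005567] 80.0
True [502.34977027 -95.41213837 170.16257536] [-0.01870348 -0.38145484  5.2248857 ]
9.3833 [502.30163619 -95.38216045 170.10563434] [-0.56817064  0.65091279  6.09634944]
```

View pics/w2.png

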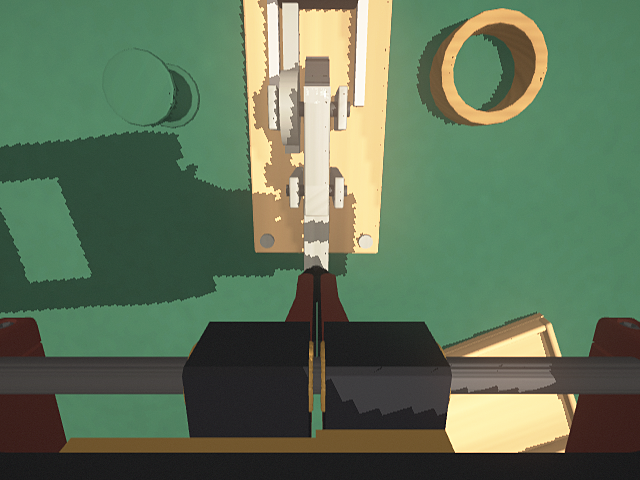

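The fingertips are on the stud at about z = 90 mm, reading about 6 N. Next I press in steps, following the lean towards -x.

Run:
```python
from h import *
F0=np.load("F0.npy");u=np.array([np.cos(1.21),np.sin(1.21)]);xy=np.array([503.,-93.5])-2*u
for d in (3,5,6.5,7.2):
    w=xy-d/7.2*3*u
    h=env.move_l([*w,80+90.3-d],rate=6,f_stop=9)
    f=[]
    for _ in range(4):env.hold(.03);s=env.read_state();f.append(s["force"]-F0)
    print(d,h,round(s["time_s"],2),s["tool_pos"].round(2),np.mean(f,0).round(2),np.linalg.norm(f,axis=1).max().round(1),flush=True)
    if np.linalg.norm(np.mean(f,0))>13:break
cv2.imwrite("pics/w3.png",viewer.camera("wrist"))
env.hold(.5)
im=viewer.camera("scene");cv2.imwrite("pics/s3.png",cv2.resize(im[150:330,220:460],None,fx=3,fy=3))
```

```text
3 False 10.18 [502.14 -96.41 168.  ] [-1.78  2.09 10.26] 11.1
5 False 10.82 [501.84 -97.23 166.  ] [-1.67  1.48 11.03] 11.7
6.5 False 11.37 [501.43 -97.91 164.08] [-1.44  0.06  6.17] 6.8
7.2 False 11.78 [501.36 -98.19 163.4 ] [-1.34  0.52  6.43] 7.1
```

View pics/s3.png

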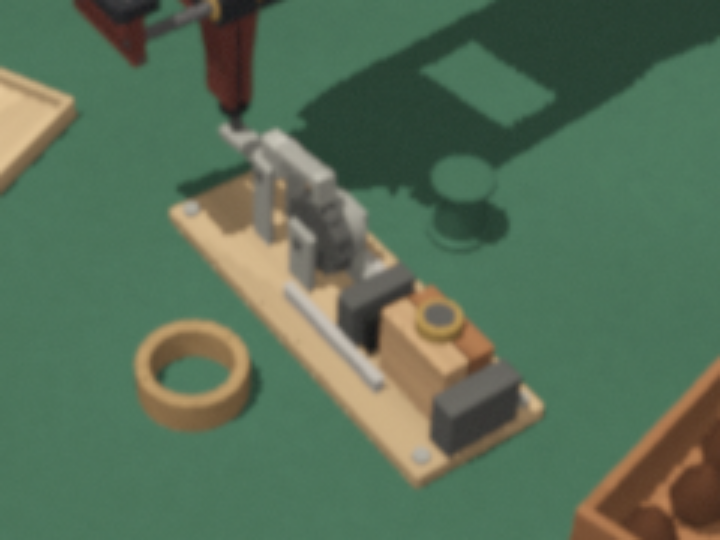

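The friction drop shows the nose is clear, and a gap has opened between jaw and block. I'll hold while monitoring until the pictures stop changing.

Run:
```python
from h import *
F0=np.load("F0.npy");g=lambda:viewer.camera("scene")[225:285,310:400].astype(float)
a=g()
for k in range(7):
    env.hold(.85);b=g();s=env.read_state();print(round(s["time_s"],2),np.abs(b-a).max(),(np.abs(b-a).max(2)>25).sum(),s["tool_pos"].round(2),(s["force"]-F0).round(1));a=b
im=viewer.camera("scene");cv2.imwrite("pics/s4.png",cv2.resize(im[150:330,220:460],None,fx=3,fy=3))
```

```text
13.32 135.0 224 [501.36 -98.17 163.41] [-0.8 -0.3  6.1]
14.22 136.0 200 [501.39 -98.2  163.43] [-1.2  0.4  6.2]
15.12 122.0 219 [501.37 -98.2  163.42] [-0.5  0.2  6.7]
16.02 37.0 4 [501.36 -98.19 163.41] [-1.3  0.8  6.7]
16.93 8.0 0 [501.35 -98.19 163.39] [-0.6  0.4  5.9]
17.82 9.0 0 [501.36 -98.18 163.4 ] [-2.   0.5  7. ]
18.73 8.0 0 [501.37 -98.17 163.42] [-1.   0.5  6.3]
```

View pics/s4.png

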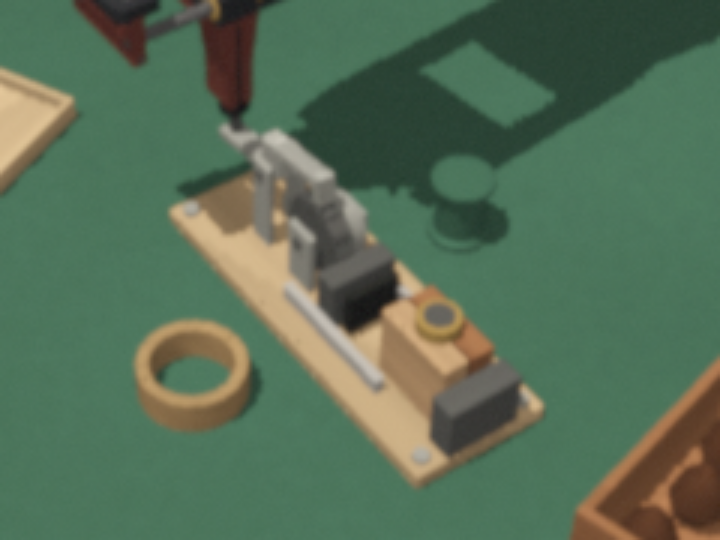

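The jaw stopped at about t = 15.6 s, after about 4.3 s of travel. I release the stud slowly, then look at the block from close by.

Run:
```python
from h import *
u=np.array([np.cos(1.21),np.sin(1.21)]);p=env.read_state()["tool_pos"]
env.move_l([*(p[:2]+3*u),171.5],rate=12);env.move_l([*(p[:2]+3*u),230],rate=120)
b=np.array([573,90.3]);env.reach([*(b-75*u),230],down(1.21));set_gripper(80);env.hold(.2)
s=env.read_state();im=viewer.camera("wrist");cv2.imwrite("pics/w5.png",im);np.save("w5.npy",cam("wrist",s)["pose"]);print(s["time_s"],s["width"],s["tool_pos"])
```

```text
22.3417 80.07108515200795 [546.51914957  20.14811989 230.00345249]
```

View pics/w5.png

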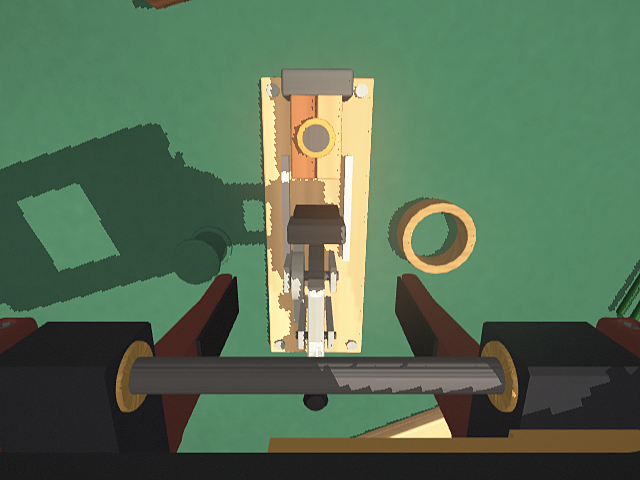

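The view shows the cup at (316,138), the block top spanning x = 291 to 343, the base corners at (261,78), (375,78), (271,352) and (361,352), and the jaw well back from the block.

Run:
```python
from h import *
p=viewer.camera_params("wrist")|{"pose":np.load("w5.npy")}
n=cast(p,[[271,352],[361,352]],12);f=cast(p,[[261,78],[375,78]],12);d=(f.mean(0)-n.mean(0))[:2]
print("yaw",np.arctan2(d[1],d[0]),"origin",(n.mean(0)+f.mean(0))/2)
c=cast(p,[316,138],72)[0];print("cup",c,"block top mid",cast(p,[317,150],62)[0],cast(p,[[291,150],[343,150]],62))
im=viewer.camera("scene");cv2.imwrite("pics/s6.png",cv2.resize(im[150:330,220:460],None,fx=3,fy=3))
```

```text
yaw 1.2033079612706166 origin [545.18758878  16.09263283  12.        ]
cup [572.43933744  90.52646051  72.        ] block top mid [570.23818406  82.73223432  62.        ] [[553.37276457  89.09580784  62.        ]
 [587.10740176  76.36722769  62.        ]]
```

View pics/s6.png

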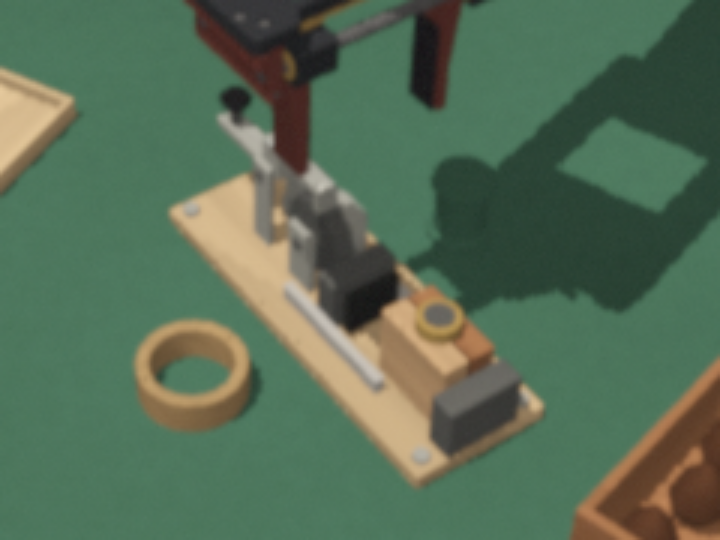

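The pawl is back down on the wheel and the jaw is fully back. Now the grasp.

Run:
```python
from h import *
a=1.205;u=np.array([np.cos(a),np.sin(a)]);b=np.array([572.6,90.3]);q=down(a)
env.reach([*b,190],q);env.hold(.2);print(env.move_l([*b,103],rate=70,f_stop=8))
f0=env.read_state()["force"];w=set_gripper(25);env.hold(.3);s=env.read_state();print(s["width"],s["force"]-f0,s["tool_pos"])
if s["width"]>30:
    env.move_l([*(b-2*u),109],rate=25);s=env.read_state();print(s["force"]-f0,s["width"])
    env.move_l([*(b-6*u),200],rate=90);env.hold(.2);s=env.read_state();print(s["time_s"],s["force"]-f0,s["width"])
cv2.imwrite("pics/s7.png",viewer.camera("scene")[0:420,100:560])
cv2.imwrite("pics/w7.png",viewer.camera("wrist"))
```

```text
False
34.84948435364959 [-0.26479307  0.16859336 -0.24846264] [572.58194341  90.30555577 103.00698225]
[ 0.22856891  0.51644571 -2.21182677] 34.90363306038926
27.2833 [-1.19220848 -0.5820673  -2.46093472] 35.040095802826706
```

View pics/s7.png

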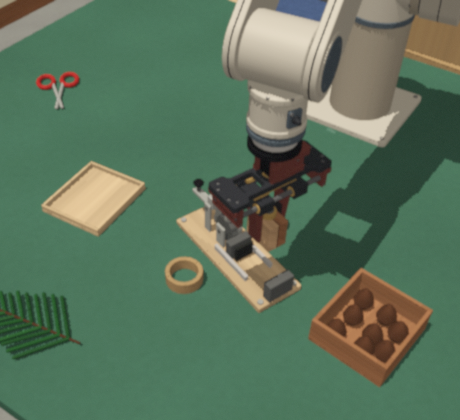

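The block is held, with the clamp clear of it. Moving to the tray.

Run:
```python
from h import *
p=env.read_state()["tool_pos"];env.move_l([p[0],p[1],245],rate=150)
t=np.array([574.9,-282.9]);q=down(1.646)
env.reach([*t,245],q);env.move_l([*t,115],rate=100);env.move_l([*t,101],rate=40);env.hold(.4)
h=env.move_l([*t,93],rate=7,f_stop=2.5);env.hold(.2);s=env.read_state();print(h,s["tool_pos"],s["force"],s["width"])
```

```text
True [ 574.91916718 -282.88325279   95.9929436 ] [-1.37171303  0.10653147  6.00770322] 35.16186452759366
```

Contact came at the expected height of 96 mm. Release, retreat and check.

Run:
```python
from h import *
set_gripper(60);env.hold(.2);p=env.read_state()["tool_pos"]
env.move_l([p[0],p[1],230],rate=100);u=np.array([np.cos(1.646),np.sin(1.646)])
env.reach([*(p[:2]-75*u),260],down(1.646));env.hold(.2);print(env.read_state()["time_s"],env.read_state()["force"])
a=cv2.resize(viewer.camera("wrist"),(400,300));b=viewer.camera("scene")[130:330,130:430];b=cv2.resize(b,(400,267));b=cv2.copyMakeBorder(b,0,33,0,0,0)
cv2.imwrite("pics/f8.png",np.hstack([a,b]));cv2.imwrite("pics/top8.png",viewer.camera("top"))
A=cv2.imread("pics/top0.png").astype(int);B=cv2.imread("pics/top8.png").astype(int)
for n,(x0,y0,x1,y1) in{"tape":(318,206,350,238),"spool":(292,305,316,327)}.items():print(n,(np.abs(A-B)[y0:y1,x0:x1].max(2)>30).sum())
```

```text
35.4083 [-0.44924828  0.18818308 -0.5933572 ]
tape 0
spool 0
```

View pics/f8.png

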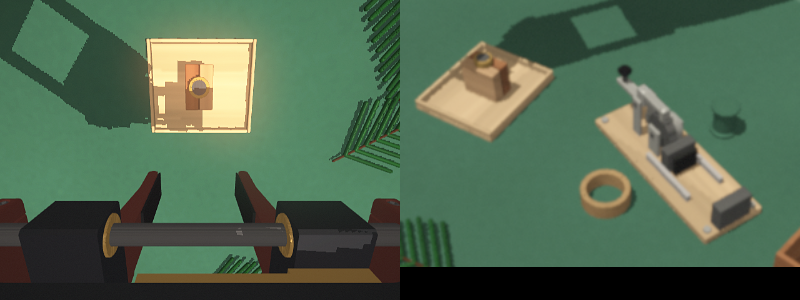

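The block stands upright in the middle of the tray, at about (199,87) in the wrist half. The pawl is down, the jaw is back, and the spool and tape show no change.

```bash
python3 -c "
from station import workorder
print(workorder.sign_off())"
```

```text
the job is handed in; nothing more can be done
None
```

The candle block is out of the clamp and standing upright in the middle of the plywood tray. The job is handed in, with the last clock reading about 35 s.

- **Releasing the clamp:** I felt for the stud and found its top about 90 mm above the table. I pressed it about 7 mm with a highest reading of about 12 N, and about 6–7 N while holding. The nose came clear and I held the stud down until the jaw had stopped moving, plus about 3 s more. The jaw took about 4.3 s, which matches its full travel. I then let the stud up slowly, and the picture showed the pawl back down in the wheel.
- **Moving the block:** I gripped it across its free sides (34.8 mm wide), lifted it clear, and lowered it into the tray. Contact came at the expected height, with about 6 N, before I opened the fingers.
- **Last checks:** The pictures showed the block upright, the pawl down, the jaw fully back, and the gripper touching nothing. The top view showed no change at the spool or the tape roll. No check failed. The jaw's position was judged from pictures and timing, not measured in millimetres.

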